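Put the cargo-trike gearbox into reverse

ROBOT

A 7-joint arm with a two-finger parallel gripper is mounted at the origin on a cart in front of the work surface, level with it; the furniture and walls round the work are solid. World frame = base frame: x ahead of the robot, y to its left, z up, the work surface at z = 0. Lengths are in m, angles in rad, forces in N, time in s.
With the tool pointing down it reaches from about 0.4 to 0.875 m from the base axis. Payload 6.5 kg.
Tool frame: the origin (TCP) lies on the centre line of the jaws, within the pads' length; the fingertips stand env.tip_extent ahead of it and the grasp point (between the pads) lies 8 mm behind it (env.tip_extent is the distance from the TCP to the fingertips, in m); z points along the fingers, y is the direction in which the jaws open and shut (so a half turn about z gives the same grasp; the last joint's range is limited). The gripper opens to 85 mm and grips with 20 to 120 N. Pads are 22 mm wide; open, the fingers measure 114 mm over their backs; the gripper's body (76 mm by 85 mm) begins 54 mm behind the grasp point. The pads swing forward as they close: fully open they stand 13 mm farther back than shut.
Start: joints at [1.259, 0.536, -0.004, 1.538, 0.003, 1.067, -0.071], TCP at [0.158, -0.63, 0.242] pointing down, gripper open.
Joint ranges: [-2.7, 2.7], [-0.37, 2.16], [-1.27, 1.26], [0.24, 2.4], [-1.31, 4.45], [0.19, 1.91], [-2.76, 2.76]. Speed limits (rad/s): [2.39, 2.39, 3.14, 3.14, 3.14, 3.14, 3.14].

INTERFACE

Orientations are given as a rotation vector (axis times angle).
In Python, from plant import env gives the robot as it stands.
- The arm moves only by the shell command python3 -m jog 'ROWS' [FORCE]. ROWS is JSON, a list that holds one entry, the list of rows, each a list of 7 numbers: the shift along the world's x, y, z in m, then the turn, a rotation vector about the world's x, y, z in degrees, then the opening, from -1 (shut) to 1 (fully open). A call has 1 to 12 rows; each row is the pose to reach, as a shift and turn from the pose commanded when the call began; what a row does not reach only later rows make up. A row lasts 1/10 s, in which the tool goes at most 50 mm and 8.59 degrees, less where a joint would pass 70% of its speed; a pose out of reach is approached as far as the arm can. A call with a gripper value outside its range is refused whole. The fingers move at their own pace and stop on an object; FORCE is the grip in N (left out, the last holds). Time passes only in rows, so rows that repeat a pose let the fingers close. It gives the time, the measured TCP pose, the force and the opening at its end, in the units of the state.
- env.get_obs(): the state, without advancing time (a new reading comes with each control period).
- env.snapshot(name): name is "scene" or "top" or "wrist"; returns a dict with "img" (384x512x3 uint8, blue, green, red), "vertical_fov" (degrees; the focal length in pixels is half the picture's height over the tangent of half this angle, whatever the lens; pixels are square), "cx", "cy" (the principal point, pixels), "D" ([k1, k2, p1, p2, k3] as OpenCV has them; the pictures are not rectified), "world_from_camera" (4x4, takes a point from camera to world coordinates); the wrist camera has in their place "hand_eye" (4x4, takes a point from camera to tool coordinates, whose origin is the TCP and whose axes are the flange's). Camera axes: x right, y up, looking along -z (the intrinsics and any distortion apply to the point x, -y, -z); pixel columns grow to the right and rows downward; lengths in m; the calibration is good to about 2 mm. A picture is of the moment at which its call begins: read the wrist's pose just before it. There is no depth.
- env.finish_job(): hands the job in, once; it reports no verdict.
Trained networks look in the newest picture that a camera, given by its name, has taken for a name from the list of things; names that differ only in an ending like _2 or _b are one class to them, and where a whole thing is asked for, a point or a joint stands for the part that bears it (a point fixed in the world has none). Each returns a list of dicts, best first, with "p" (0 to 1); they miss things now and then, are a little off and sometimes report something else, mostly with a low value. They report only what shows in the picture. A call takes as long as a camera call.
- env.look_for(camera, thing): "point" ([x, y, z] in m, in the coordinates of the camera as it stood for that picture, good to about 4 mm: the middle of the surface that is visible of it).
- env.outline_of(camera, thing): "pixels" (384x512 bool, what is visible of it).
The state is a dict: "time_s": time; "joint_positions": joint angles; "qvel": joint speeds; "joint_torque": joint torques, N m; "tool_pos": TCP position; "tcp_rot": TCP orientation; "wrist_force": force on the tool from outside, world axes, zero at the start; "wrist_torque": the same for the moment, N m; "grip_width": opening from 0.0 (shut) to 1.0 (fully open).
Only numpy, scipy, OpenCV 4.12 (cv2) and the standard library are available. Lean on these libraries where they do the work, as an engineer would, in place of code of your own. Each camera call takes 0.05 s, during which the arm holds its last target.

TASK

The rebuilt cargo-trike gearbox on the bench is to be checked in reverse. Push its lock-out bolt fully back by the thumb pin, then push the gear lever through the gate into reverse, the single slot of the right-hand lane, fully home, and leave both there. Only push, with the fingertips or the outside of the fingers: never take the lever or the pin between the fingers, do not force anything, and leave the things around the gearbox where they are.

Things in the scene. Friction and masses are not known exactly. Their poses are not given: they have to be found in the camera images.
- gearbox: Fixed grey gearbox on a dark bench plate (240 x 210 mm). Origin on the bench top below the upright lever; x to its far side, y to its left (sprocket end), z up; turned up to 0.5 rad from the robot's axes. Case 196 x 161 mm, 78 mm high; sprocket end to y 120, flange to y -107 mm, both below z 80. On top a tower with the gate plate: x -57 to 103, y -52 to 52 mm, top z 111.
- gate (a point): Middle of the gate's cross channel, on the plate's top (gearbox 0, 0, 111 mm). Lever rod 9 mm. Lanes, 14 mm wide, along x at y +28 (left), 0 (middle), -28 mm (right); the cross channel (neutral), 16 mm wide, along y at x = 0 joins them. Left and middle lanes: x -37 to 37 mm, a near and a far slot each. Right lane: one slot only, x -37 to 8 mm. Corners between lanes and channel are rounded.
- reverse_slot (a point): Closed end of the reverse slot (the near, only slot of the right lane), on the plate's top, on the lane's centre line: gearbox x -37, y -28, z 111 mm. Axes as the gearbox's.
- knob (a point): Centre of the black ball knob, 34 mm across, atop the gear lever, 170 mm from the pivot, which lies on the gearbox's z axis 8 mm above the bench. z axis up along the lever. Upright it is 178 mm above the bench. In neutral it lies at gearbox y 46, 0, -46 mm in the left, middle, right lane; home in a slot about 49 mm from neutral in x. About 3 N moves it; it stays where left.
- select (a joint): Sideways lean of the lever, rad: -0.27 in the left lane (start), 0 middle, +0.27 right lane (reverse); the slots leave 0.025 of play. Knob in gearbox axes: x = 0.170 sin(shift), y = -0.170 sin(select) cos(shift), z = 0.008 + 0.170 cos(select) cos(shift).
- shift (a joint): Fore-and-aft lean of the lever, rad: 0 in neutral, + to the gearbox's far side, - to its front; about +0.30 or -0.30 fully home in a slot (reverse: -0.30). Starts anywhere from -0.25 to 0.25 in the left lane.
- lockout (a joint): Travel of the lock-out bolt, m: 0 to 0.003 at the start (its flat dark bar, 12 mm wide, covers the cross channel between middle and right lanes and stops the lever), 0.024 fully back. It slides along the gearbox's +x, takes about 3 N and stays where left.
- bolt_pin (a point): Middle of the top of the bolt's upright bright steel thumb pin: 12 mm thick (head 15 mm), 40 mm tall above the bar, top 158 mm above the bench. Bolt closed: gearbox x 52, y -14 mm; fully back: x 76 mm. On the plate, guide straps of the bar stand at x 25 to 33 and 90 to 98, y -28 to 0 mm, up to z 123 mm.
- combi_wrench: Bystander: loose steel combination spanner, 191 x 30 x 8 mm, on the bench in front of the gearbox. Origin at the centre of its underside.
- grease_jar: Bystander: loose white jar with a dark lid, 54 mm across, 70 mm tall, left of the gearbox. Origin at the centre of its underside.
- bb_cup: Bystander: loose black bottom-bracket cup, 47 mm across, 24 mm tall, left of the gearbox. Origin at the centre of its underside.
- hex_t: Bystander: loose hex key with a T handle, 156 x 86 x 19 mm, right of the gearbox. Origin at the centre of its underside.
- chain_lube: Bystander: loose yellow bottle, 42 mm across, 126 mm tall, behind the gearbox to the right. Origin at the centre of its underside.
- lockring_tool: Bystander: loose steel lockring tool, 25 mm across, 48 mm tall, in front of the gearbox to the right. Origin at the centre of its underside.

How it is judged:
By the outcome, as a careful person would: the job done as asked, in the order asked, and still so for the second after the job is handed in, with the robot touching nothing.
It also fails if it takes over 58 s, if anything falls off the work surface, if the arm or the gripper's body presses on something with over 40 N, if the wrist force passes 120 N, or if a joint passes its speed limit or range.

## Working session

There is one attempt and no reset: what is moved stays moved. The work goes in short steps, Python scripts to look and compute and a shell command to move; the robot and the scene stay as the last step left them, time stands still between calls to the robot, and variables do not carry over. Pictures are saved under pics/ and viewed, and the job is handed in when it is done.

```bash
ls; mkdir -p pics
python3 - <<'E'
from plant import env
import cv2,numpy as np
o=env.get_obs()
print({k:np.round(v,3) for k,v in o.items()}, env.tip_extent)
for n in ["scene","top","wrist"]:
    s=env.snapshot(n); cv2.imwrite(f"pics/{n}0.png",s["img"])
    print(n,s["vertical_fov"],s["cx"],s["cy"],s["D"]); print(np.round(s.get("world_from_camera",s.get("hand_eye")),3))
E
```

```text
pics
{'time_s': np.float64(0.0), 'joint_positions': array([ 1.259,  0.537, -0.004,  1.539,  0.003,  1.067, -0.071]), 'qvel': array([-0.001,  0.001,  0.   , -0.   , -0.   , -0.001, -0.001]), 'joint_torque': array([-1.0000e-03, -5.8341e+01,  1.0480e+00, -2.5911e+01,  1.2000e-02,
        1.0000e-02, -0.0000e+00]), 'tool_pos': array([ 0.158, -0.63 ,  0.241]), 'tcp_rot': array([-3.116e+00, -3.850e-01,  1.000e-03]), 'wrist_force': array([-0.349,  0.455, -0.519]), 'wrist_torque': array([-0.028, -0.017,  0.015]), 'grip_width': np.float64(1.001)} 0.011
scene 45.97361901242071 254.1926805040372 191.15299015205377 [-0.07916449  0.          0.          0.          0.        ]
[[ 0.888  0.284 -0.362  0.146]
 [-0.46   0.566 -0.684 -0.764]
 [ 0.011  0.774  0.633  0.851]
 [ 0.     0.     0.     1.   ]]
top 52.969633855843526 254.68912923320315 191.8441599048063 [-0.08717893  0.          0.          0.          0.        ]
[[ 2.300e-02  9.910e-01 -1.310e-01  4.120e-01]
 [-1.000e+00  2.300e-02 -1.000e-03  5.000e-03]
 [ 2.000e-03  1.310e-01  9.910e-01  1.187e+00]
 [ 0.000e+00  0.000e+00  0.000e+00  1.000e+00]]
wrist 64.94266663662087 255.00422730995479 188.79636028670996 [-0.07185479  0.          0.          0.          0.        ]
[[-0.     0.947  0.323  0.082]
 [ 1.     0.     0.001 -0.   ]
 [ 0.001  0.323 -0.947 -0.132]
 [ 0.     0.     0.     1.   ]]
```

View pics/scene0.png

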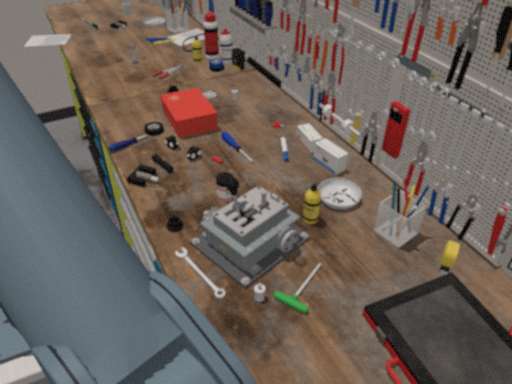

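View pics/top0.png

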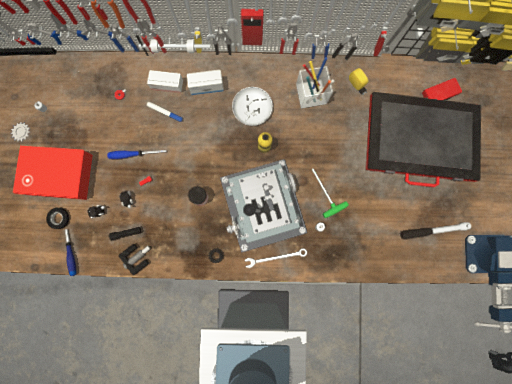

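The scene view shows the gearbox around (250,230). In the top view it is around (262,205), with the knob near (250,210) and the yellow bottle at (265,141). I'll run the networks next and crop in.

```bash
cat > h.py <<'E'
from plant import env
import cv2,numpy as np
def K(s):
    f=s["img"].shape[0]/2/np.tan(np.radians(s["vertical_fov"])/2)
    return np.array([[f,0,s["cx"]],[0,f,s["cy"]],[0,0,1.]])
def wfc(s):
    return np.array(s["world_from_camera"])
def ray(s,uv,T=None):
    T=wfc(s) if T is None else T
    p=cv2.undistortPoints(np.array([[uv]],float),K(s),np.array(s["D"],float))[0,0]
    d=T[:3,:3]@np.array([p[0],-p[1],-1]); return T[:3,3],d
def at_z(s,uv,z,T=None):
    c,d=ray(s,uv,T); return c+d*(z-c[2])/d[2]
def proj(s,P,T=None):
    T=wfc(s) if T is None else T
    q=np.linalg.inv(T)@np.append(P,1); 
    return cv2.projectPoints(np.array([[q[0],-q[1],-q[2]]]),np.zeros(3),np.zeros(3),K(s),np.array(s["D"],float))[0][0,0]
def toolT():
    o=env.get_obs(); T=np.eye(4); T[:3,:3]=cv2.Rodrigues(np.array(o["tcp_rot"],float))[0]; T[:3,3]=o["tool_pos"]; return T
E
python3 - <<'E'
from h import *
for n in ["scene","top"]:
    s=env.snapshot(n); np.save(f"{n}.npy",s,allow_pickle=True)
    T=wfc(s)
    for t in ["gearbox","knob","bolt_pin","combi_wrench","grease_jar","bb_cup","hex_t","chain_lube","lockring_tool"]:
        r=env.look_for(n,t)
        print(n,t,[(round(x["p"],2),np.round((T@np.append(x["point"],1))[:3],3).tolist()) for x in r[:2]])
    c={"scene":(140,170,200,130),"top":(190,120,190,150)}[n]
    im=s["img"][c[1]:c[1]+c[3],c[0]:c[0]+c[2]]
    cv2.imwrite(f"pics/{n}_z.png",cv2.resize(im,None,fx=4,fy=4,interpolation=cv2.INTER_CUBIC))
E
```

```text
scene gearbox [(0.66, [0.499, -0.065, 0.076])]
scene knob [(0.78, [0.503, 0.003, 0.17])]
scene bolt_pin [(0.55, [0.558, -0.032, 0.115])]
scene combi_wrench [(0.73, [0.368, -0.064, 0.008]), (0.72, [0.506, 0.004, 0.169])]
scene grease_jar [(0.82, [0.536, 0.162, 0.049]), (0.16, [0.369, 0.105, 0.012])]
scene bb_cup [(0.66, [0.372, 0.107, 0.01]), (0.25, [0.499, 0.004, 0.168])]
scene hex_t [(0.8, [0.523, -0.236, 0.017])]
scene chain_lube [(0.95, [0.706, -0.037, 0.065])]
scene lockring_tool [(0.72, [0.467, -0.197, 0.031])]
top gearbox [(0.56, [0.52, -0.017, 0.082])]
top knob []
top bolt_pin [(0.42, [0.549, -0.026, 0.116])]
top combi_wrench [(0.73, [0.367, -0.053, 0.012])]
top grease_jar [(0.58, [0.55, 0.174, 0.073])]
top bb_cup [(0.64, [0.373, 0.116, 0.011])]
top hex_t []
top chain_lube [(0.76, [0.71, -0.017, 0.095])]
top lockring_tool [(0.64, [0.465, -0.191, 0.031])]
```

View pics/scene_z.png

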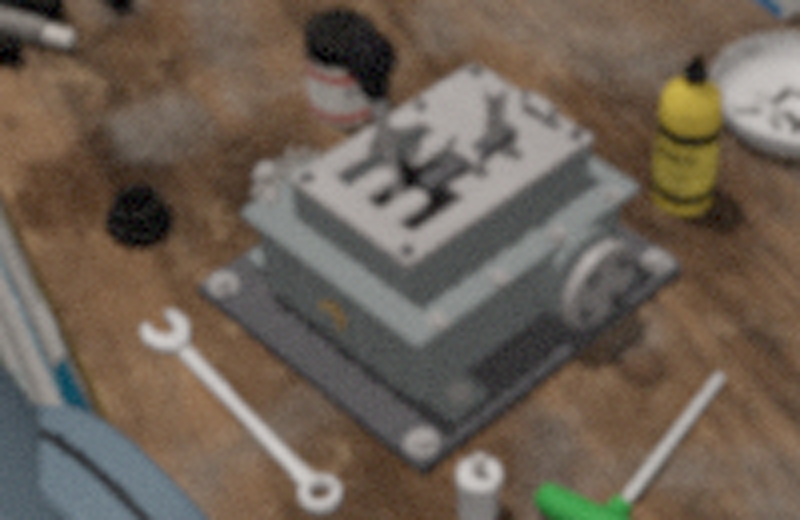

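View pics/top_z.png

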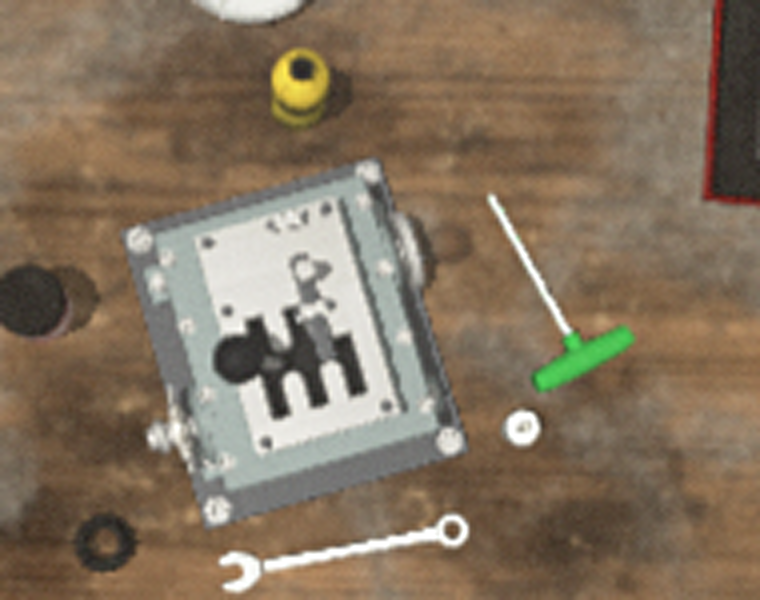

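Run:
```python
from h import *
from scipy.optimize import least_squares
S={n:np.load(f"{n}.npy",allow_pickle=True).item() for n in["scene","top"]}
C=np.array([[.103,.052],[.103,-.052],[-.057,-.052],[-.057,.052]])
px={"top":[(197,238),(342,200),(405,410),(255,455)],"scene":[(475,65),(593,140),(405,260),(295,180)]}
off={"top":(190,120),"scene":(140,170)}
obs=[]
for n in px:
    for c,p in zip(C,px[n]): obs.append((n,c,at_z(S[n],(np.array(p)/4+off[n]),.111)[:2]))
def g2w(v,c): 
    a=v[2];return v[:2]+np.array([[np.cos(a),-np.sin(a)],[np.sin(a),np.cos(a)]])@c
for sel in (["top"],["scene"],["top","scene"]):
    o=[x for x in obs if x[0] in sel]
    r=least_squares(lambda v:np.concatenate([g2w(v,c)-w for _,c,w in o]),[.5,0,.3])
    print(sel,np.round(r.x,4),np.round(r.fun.reshape(-1,2)*1000,1).tolist())
v=r.x
R=np.array([[np.cos(v[2]),-np.sin(v[2])],[np.sin(v[2]),np.cos(v[2])]])
for n in S:
    im=cv2.resize(S[n]["img"],None,fx=1,fy=1)
    c={"scene":(140,170,200,130),"top":(190,120,190,150)}[n]
    im=cv2.resize(im[c[1]:c[1]+c[3],c[0]:c[0]+c[2]],None,fx=4,fy=4,interpolation=cv2.INTER_CUBIC)
    def d(P,col,r=4):
        p=(proj(S[n],np.append(v[:2]+R@P[:2],P[2]))-c[:2])*4
        cv2.circle(im,tuple(int(x) for x in p),r,col,-1)
    for q in C: d(np.append(q,.111),(0,0,255))
    for y in(.028,0,-.028): d(np.array([-.037,y,.111]),(0,255,0))
    for x in(.052,.054,.076): d(np.array([x,-.014,.158]),(255,0,255),3)
    for sh in(-.2,0,.2): d(np.array([.17*np.sin(sh),.17*np.sin(.27)*np.cos(sh),.008+.17*np.cos(.27)*np.cos(sh)]),(255,0,0),3)
    cv2.imwrite(f"pics/{n}_o.png",im)
```

```text
['top'] [ 0.5061 -0.0297  0.2955] [[1.3, -0.8], [1.9, 1.9], [-3.3, 1.7], [0.0, -2.8]]
['scene'] [ 0.5079 -0.0315  0.2991] [[1.3, 0.7], [1.1, 0.5], [-0.6, -4.5], [-1.9, 3.3]]
['top', 'scene'] [ 0.507  -0.0306  0.2973] [[2.1, -1.5], [2.9, 1.2], [-2.2, 0.7], [0.9, -3.8], [0.5, 1.5], [0.2, 1.2], [-1.6, -3.6], [-2.7, 4.3]]
```

View pics/top_o.png

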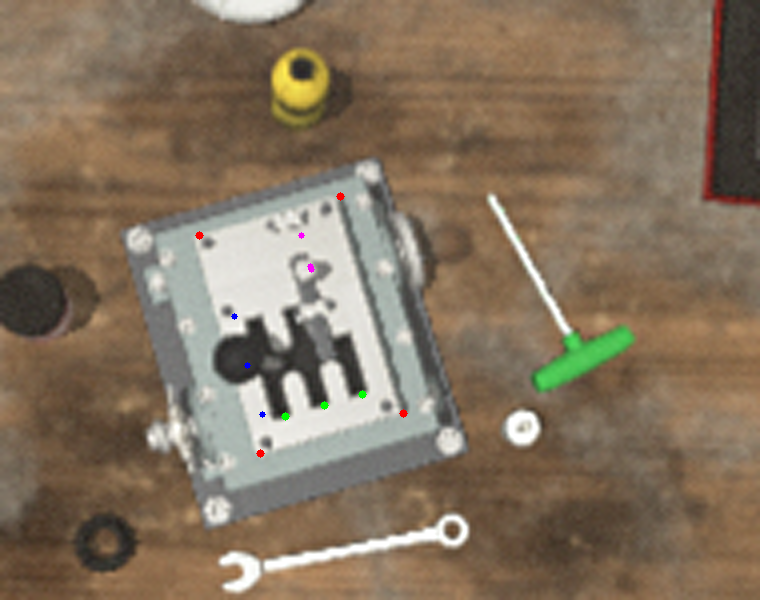

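View pics/scene_o.png

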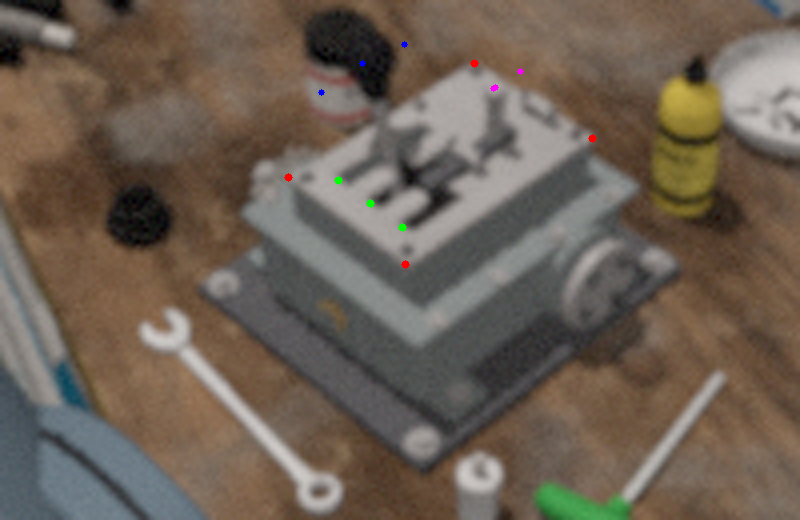

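View pics/wrist0.png

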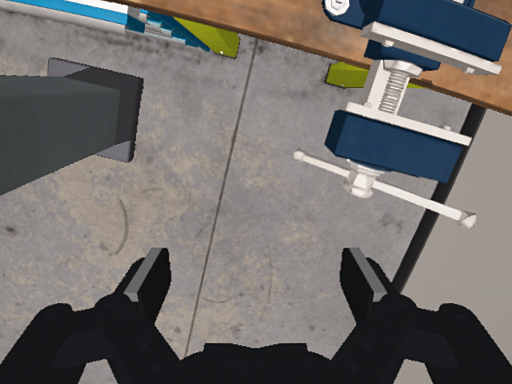

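```bash
python3 -m jog '[[[0.025,0.05,0.02,0,0,1,-1],[0.05,0.09,0.04,0,0,2,-1],[0.075,0.135,0.06,0,0,3,-1],[0.1,0.18,0.06,0,0,3,-1],[0.125,0.225,0.06,0,0,3,-1],[0.15,0.27,0.06,0,0,3,-1],[0.175,0.315,0.06,0,0,3,-1],[0.2,0.36,0.06,0,0,3,-1],[0.225,0.4,0.06,0,0,3,-1],[0.245,0.44,0.06,0,0,3,-1],[0.245,0.44,0.06,0,0,3,-1],[0.245,0.44,0.06,0,0,3,-1]]]'
```

```text
time_s: 2.35
tool_pos: [0.4044, -0.188, 0.3026]
tcp_rot: [-3.105, -0.475, -0.001]
wrist_force: [-0.1, -0.1, 0.1]
grip_width: 0.002
```

The wrist view faces away from the robot, with image up pointing to the far side and the fingers at the bottom. The vise there belongs to the cart side and is not involved in this task.

```bash
python3 -m jog '[[[0.015,0.04,0,0,0,0,-1],[0.03,0.08,0,0,0,0,-1],[0.04,0.12,0,0,0,0,-1],[0.05,0.143,0,0,0,0,-1],[0.05,0.143,0,0,0,0,-1],[0.05,0.143,0,0,0,0,-1]]]'
python3 - <<'E'
from h import *
T=toolT(); s=env.snapshot("wrist"); s["T"]=T@np.array(s["hand_eye"]); np.save("w1.npy",s,allow_pickle=True)
for t in ["knob","bolt_pin","gearbox"]:
    for x in env.look_for("wrist",t)[:2]: print(t,round(x["p"],2),np.round((s["T"]@np.append(x["point"],1))[:3],4))
cv2.imwrite("pics/w1.png",cv2.resize(s["img"],None,fx=1.5,fy=1.5,interpolation=cv2.INTER_CUBIC))
v=np.array([.507,-.0306,.2973]);R=np.array([[np.cos(v[2]),-np.sin(v[2])],[np.sin(v[2]),np.cos(v[2])]])
im=cv2.resize(s["img"],None,fx=1.5,fy=1.5,interpolation=cv2.INTER_CUBIC)
def d(P,col,r=4):
    p=proj(s,np.append(v[:2]+R@np.array(P[:2]),P[2]),s["T"])*1.5
    cv2.circle(im,tuple(int(x) for x in p),r,col,-1)
for q in [[.103,.052],[.103,-.052],[-.057,-.052],[-.057,.052]]: d(np.append(q,.111),(0,0,255))
for y in(.028,0,-.028): d([-.037,y,.111],(0,255,0))
for x in(.052,.054,.076): d([x,-.014,.158],(255,0,255),3)
cv2.imwrite("pics/w1o.png",im)
E
```

```text
time_s: 2.95
tool_pos: [0.4529, -0.049, 0.3022]
tcp_rot: [3.106, 0.465, -0.001]
wrist_force: [0.8, -0.9, 0.3]
grip_width: -0.003
knob 0.65 [0.4984 0.0144 0.1834]
bolt_pin 0.96 [ 0.5476 -0.0312  0.1185]
gearbox 0.58 [ 0.5321 -0.0209  0.1121]
```

View pics/w1o.png

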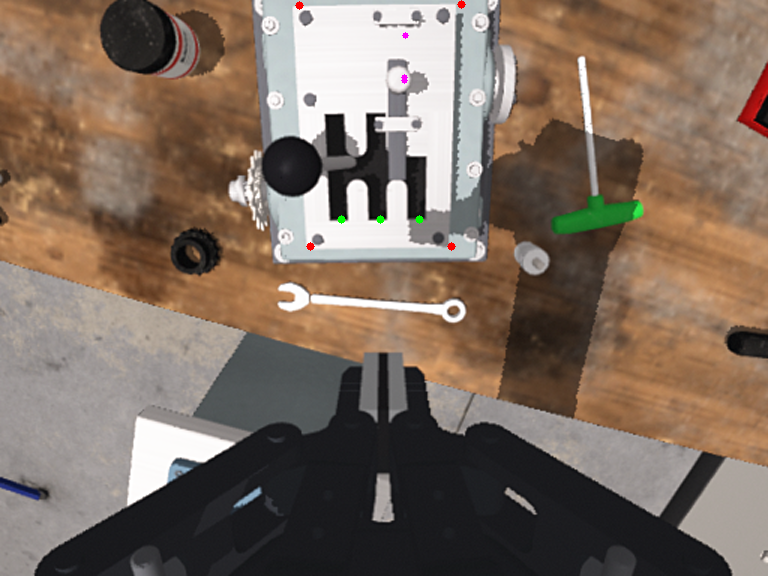

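The wrist view shows the pin head at (398,78), the knob at (292,166) and the slot ends at (337/376/415,219). Those slot ends lie about 3 mm to the gearbox's left of my estimate, so I'll refine the fit and work out the targets.

```bash
cat >> h.py <<'E'
v=np.array([.5062,-.0285,.2973])
def RR(): return np.array([[np.cos(v[2]),-np.sin(v[2])],[np.sin(v[2]),np.cos(v[2])]])
def g2w(p): return v[:2]+RR()@np.array(p[:2])
def w2g(p): return RR().T@(np.array(p[:2])-v[:2])
E
python3 - <<'E'
from h import *
s=np.load("w1.npy",allow_pickle=True).item();T=s["T"]
for n,p,z in [("slotL",(337,219),.111),("slotM",(376,219),.111),("slotR",(415,219),.111),("farL top",(333,114),.111),("pin",(398,76),.158),("knob",(292,166),.172),("knob",(292,166),.166)]:
    w=at_z(s,np.array(p)/1.5,z,T); print(n,np.round(w,4),np.round(w2g(w)*1000,1))
print(T[:3,3])
t=toolT()[:3,3]
for g in [(.022,-.018),(.063,-.018)]: print(g,np.round(g2w(g),4),np.round(g2w(g)-t[:2],4))
print(t)
E
```

```text
slotL [ 0.4631 -0.0111  0.111 ] [-36.1  29.3]
slotM [ 0.4713 -0.038   0.111 ] [-36.2   1.1]
slotR [ 0.4795 -0.0649  0.111 ] [-36.2 -27. ]
farL top [0.5316 0.0105 0.111 ] [35.8 29.8]
pin [ 0.5621 -0.0243  0.158 ] [ 54.7 -12.4]
knob [0.4979 0.0188 0.172 ] [ 5.9 47.6]
knob [0.4972 0.0198 0.166 ] [ 5.5 48.8]
[ 0.53151191 -0.02470065  0.43409307]
(0.022, -0.018) [ 0.5325 -0.0393] [0.0797 0.01  ]
(0.063, -0.018) [ 0.5717 -0.0273] [0.1189 0.022 ]
[ 0.45277237 -0.04923675  0.3021948 ]
```

```bash
sed -i 's/v=np.array(\[.5062,-.0285/v=np.array([.5059,-.0275/' h.py; python3 -m jog '[[[0.04,0.006,0,0,0,0,-1],[0.079,0.011,0,0,0,0,-1],[0.079,0.011,-0.03,0,0,0,-1],[0.079,0.011,-0.07,0,0,0,-1],[0.079,0.011,-0.1,0,0,0,-1],[0.079,0.011,-0.125,0,0,0,-1],[0.079,0.011,-0.14,0,0,0,-1],[0.079,0.011,-0.149,0,0,0,-1],[0.079,0.011,-0.149,0,0,0,-1]]]'
python3 - <<'E'
from h import *
t=toolT()[:3,3]; print(w2g(t),t, env.get_obs()["wrist_force"])
s=env.snapshot("wrist"); cv2.imwrite("pics/w2.png",s["img"])
s=env.snapshot("scene"); cv2.imwrite("pics/s2.png",cv2.resize(s["img"][130:320,130:360],None,fx=3,fy=3,interpolation=cv2.INTER_CUBIC))
E
```

```text
time_s: 4.05
tool_pos: [0.5314, -0.0373, 0.1524]
tcp_rot: [-3.107, -0.465, 0.003]
wrist_force: [0.7, 0.3, 0.5]
grip_width: -0.0
[ 0.02153885 -0.01683665] [ 0.53142608 -0.03728846  0.1523998 ] [0.72087841 0.32377949 0.45194082]
```

View pics/w2.png

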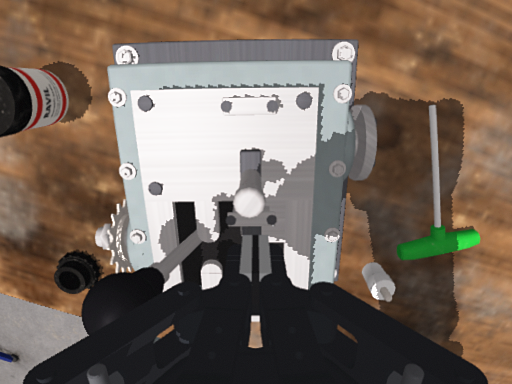

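View pics/s2.png

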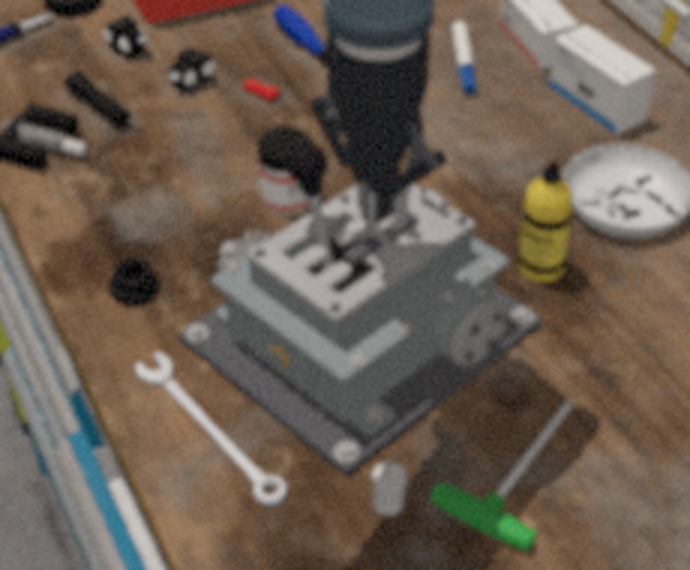

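The wrist view has the pin head at (249,203), straight ahead of the closed fingertips, and the knob is clear on the left. I'll push +x in small steps.

```bash
python3 -m jog '[[[0.006,0.002,0,0,0,0,-1],[0.01,0.003,0,0,0,0,-1],[0.014,0.004,0,0,0,0,-1],[0.018,0.0055,0,0,0,0,-1],[0.022,0.007,0,0,0,0,-1],[0.026,0.008,0,0,0,0,-1],[0.029,0.009,0,0,0,0,-1],[0.032,0.0098,0,0,0,0,-1]]]'
python3 - <<'E'
from h import *
t=toolT()[:3,3]; o=env.get_obs()["wrist_force"]; print(w2g(t),o,RR().T@o[:2])
s=env.snapshot("wrist"); cv2.imwrite("pics/w3.png",s["img"])
E
```

```text
time_s: 4.95
tool_pos: [0.5643, -0.0265, 0.1533]
tcp_rot: [-3.107, -0.467, 0.0]
wrist_force: [-3.0, -1.0, 2.3]
grip_width: 0.004
[ 0.05616649 -0.01620221] [-2.95259473 -0.99988701  2.26552818] [-3.11597371 -0.0910906 ]
```

View pics/w3.png

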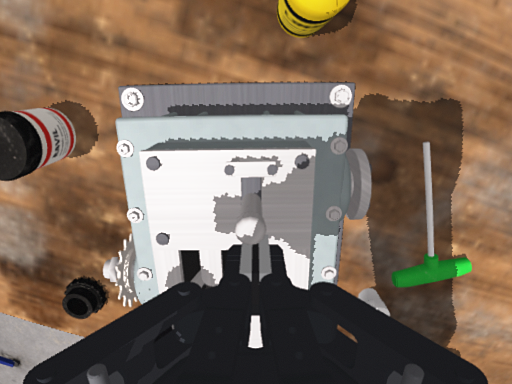

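The bolt is moving at about 3 N. I'll continue in 1 mm steps until the stop raises the force.

```bash
python3 -m jog '[[[0.001,0.0003,0,0,0,0,-1],[0.0015,0.0005,0,0,0,0,-1],[0.0015,0.0005,0,0,0,0,-1]]]'; python3 -m jog '[[[0.001,0.0003,0,0,0,0,-1],[0.0015,0.0005,0,0,0,0,-1],[0.0015,0.0005,0,0,0,0,-1]]]'
python3 -c "
from h import *
t=toolT()[:3,3]; o=env.get_obs()['wrist_force']; print(w2g(t),RR().T@o[:2])"
```

```text
time_s: 5.3
tool_pos: [0.5656, -0.0261, 0.1533]
tcp_rot: [-3.107, -0.467, 0.0]
wrist_force: [-1.5, -0.5, 1.6]
grip_width: 0.004
time_s: 5.6
tool_pos: [0.5671, -0.0257, 0.1533]
tcp_rot: [3.107, 0.467, -0.0]
wrist_force: [-1.9, -0.5, 1.6]
grip_width: 0.001
[ 0.05902671 -0.01617741] [-2.00581711  0.06777812]
```

```bash
python3 -m jog '[[[0.001,0.0003,0,0,0,0,-1],[0.001,0.0003,0,0,0,0,-1],[0.001,0.0003,0,0,0,0,-1]]]'; python3 -m jog '[[[0.001,0.0003,0,0,0,0,-1],[0.001,0.0003,0,0,0,0,-1],[0.001,0.0003,0,0,0,0,-1]]]'
python3 -c "
from h import *
t=toolT()[:3,3]; o=env.get_obs()['wrist_force']; print(w2g(t),RR().T@o[:2])"
```

```text
time_s: 5.9
tool_pos: [0.5673, -0.0256, 0.1532]
tcp_rot: [3.107, 0.466, -0.003]
wrist_force: [-5.6, -1.5, 3.6]
grip_width: -0.002
time_s: 6.2
tool_pos: [0.5674, -0.0256, 0.153]
tcp_rot: [3.106, 0.466, -0.006]
wrist_force: [-7.7, -1.8, 6.2]
grip_width: -0.001
[ 0.05934257 -0.01619555] [-7.91036833  0.55647222]
```

It has stopped at 59.3 mm with the force rising to 8 N. That puts the pin's near face at about 70 mm, so the pin is at about 76 mm (fully back). I'll back off, lift, and look.

```bash
python3 -m jog '[[[-0.01,-0.003,0,0,0,0,-1],[-0.02,-0.006,0,0,0,0,-1],[-0.02,-0.006,0.04,0,0,0,-1],[-0.02,-0.006,0.09,0,0,0,-1],[-0.04,-0.01,0.13,0,0,0,-1],[-0.08,-0.02,0.15,0,0,0,-1],[-0.116,-0.022,0.15,0,0,0,-1],[-0.116,-0.022,0.15,0,0,0,-1],[-0.116,-0.022,0.15,0,0,0,-1]]]'
python3 - <<'E'
from h import *
T=toolT(); s=env.snapshot("wrist"); s["T"]=T@np.array(s["hand_eye"]); np.save("w4.npy",s,allow_pickle=True)
print(env.look_for("wrist","knob")[:1]); print(T[:3,3],env.get_obs()["wrist_force"])
im=cv2.resize(s["img"],None,fx=1.5,fy=1.5,interpolation=cv2.INTER_CUBIC)
cv2.imwrite("pics/w4.png",im)
E
```

```text
time_s: 7.1
tool_pos: [0.453, -0.0474, 0.3037]
tcp_rot: [3.106, 0.466, 0.003]
wrist_force: [1.4, 0.7, 0.1]
grip_width: 0.0
[{'point': [-0.0445, 0.0635, -0.2425], 'p': 0.97}]
[ 0.45295546 -0.04736683  0.30365491] [-0.14571453 -0.46452511 -0.9963181 ]
```

View pics/w4.png

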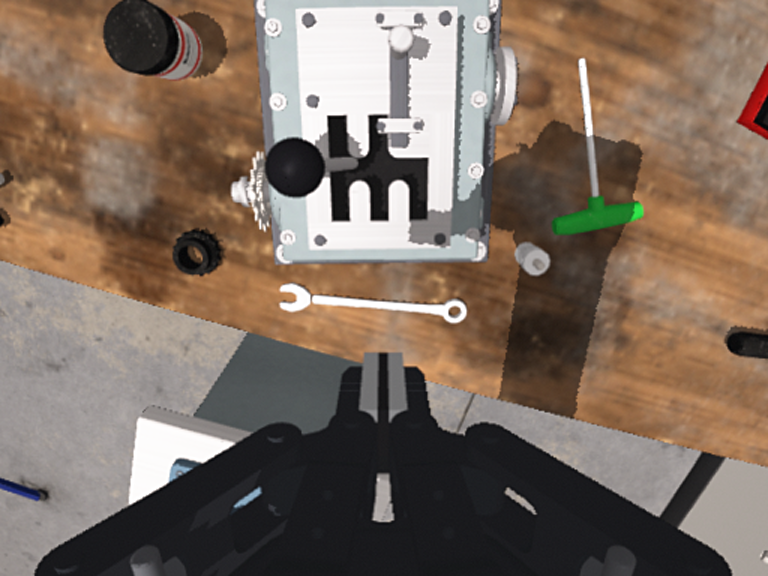

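The bolt is back: the pin head is at (401,38) against the far strap, and the cross channel is open. The knob is at (295,167), which is close to neutral.

Run:
```python
from h import *
s=np.load("w4.npy",allow_pickle=True).item();T=s["T"]
for n,p,z in [("slotL",(339,219),.111),("slotM",(379,219),.111),("slotR",(418,219),.111),("farL top",(337,115),.111),("pin",(401,38),.158),("knob",(295,167),.172),("chan near edge R",(398,181),.111),("chan far L",(357,156),.111)]:
    w=at_z(s,np.array(p)/1.5,z,T); print(n,np.round(w,4),np.round(w2g(w)*1000,1))
t=T_=toolT()[:3,3];print(w2g(t),t)
for g in [(.004,.1),(.004,.07),(0.004,-.01),(.03,-.046)]: print(g,np.round(g2w(g),4),np.round(g2w(g)-t[:2],4))
```

```text
slotL [ 0.4636 -0.0108  0.111 ] [-35.5  28.3]
slotM [ 0.4721 -0.0385  0.111 ] [-35.6  -0.7]
slotR [ 0.4804 -0.0655  0.111 ] [-35.5 -28.9]
farL top [0.5323 0.0096 0.111 ] [36.1 27.7]
pin [ 0.5823 -0.0182  0.158 ] [ 75.8 -13.5]
knob [0.498  0.0189 0.172 ] [ 6.  46.7]
chan near edge R [ 0.502  -0.0435  0.111 ] [ -8.4 -14.1]
chan far L [ 0.5101 -0.011   0.111 ] [ 8.8 14.5]
[-0.05535857 -0.00334589] [ 0.45395011 -0.04691583  0.30332775]
(0.004, 0.1) [0.4804 0.0693] [0.0265 0.1162]
(0.004, 0.07) [0.4892 0.0406] [0.0353 0.0875]
(0.004, -0.01) [ 0.5127 -0.0359] [0.0587 0.011 ]
(0.03, -0.046) [ 0.5481 -0.0627] [ 0.0941 -0.0158]
```

```bash
python3 -m jog '[[[0.01,0.045,0,0,0,0,-1],[0.02,0.09,0,0,0,0,-1],[0.0255,0.116,0,0,0,0,-1],[0.0255,0.116,-0.04,0,0,0,-1],[0.0255,0.116,-0.08,0,0,0,-1],[0.0255,0.116,-0.11,0,0,0,-1],[0.0255,0.116,-0.126,0,0,0,-1],[0.0255,0.116,-0.126,0,0,0,-1],[0.0255,0.116,-0.126,0,0,0,-1]]]'
python3 - <<'E'
from h import *
t=toolT()[:3,3]; print(w2g(t),t, env.get_obs()["wrist_force"])
s=env.snapshot("wrist"); cv2.imwrite("pics/w5.png",s["img"])
for g in [.08,.06,.04]: print(np.round(g2w((.002,g))-t[:2],4))
E
```

```text
time_s: 8.1
tool_pos: [0.4793, 0.0696, 0.1773]
tcp_rot: [-3.106, -0.467, 0.0]
wrist_force: [-0.0, 0.6, 1.0]
grip_width: 0.003
[0.00303491 0.10060329] [0.47933107 0.06957896 0.17732944] [-0.02043834  0.56067253  0.96852841]
[ 0.005 -0.02 ]
[ 0.0109 -0.0391]
[ 0.0168 -0.0582]
```

View pics/w5.png

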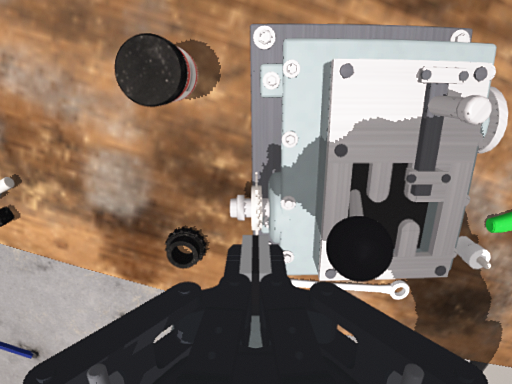

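The fingers, at (257,260), stand clear to the left of the knob at (360,248). I'll push toward gearbox -y.

```bash
python3 -m jog '[[[0.003,-0.01,0,0,0,0,-1],[0.0055,-0.018,0,0,0,0,-1],[0.0067,-0.022,0,0,0,0,-1],[0.008,-0.026,0,0,0,0,-1],[0.0086,-0.028,0,0,0,0,-1],[0.0086,-0.028,0,0,0,0,-1]]]'
python3 - <<'E'
from h import *
t=toolT()[:3,3]; o=env.get_obs();print(w2g(t),t, RR().T@o["wrist_force"][:2],o["wrist_force"][2])
s=env.snapshot("wrist"); cv2.imwrite("pics/w6.png",s["img"])
E
```

```text
time_s: 8.75
tool_pos: [0.4881, 0.0425, 0.1785]
tcp_rot: [-3.105, -0.467, -0.004]
wrist_force: [-2.0, 4.1, 8.4]
grip_width: -0.002
[0.00346241 0.07215229] [0.48807425 0.04250132 0.17853853] [-0.73219176  4.49743037] 8.445194368754052
```

View pics/w6.png

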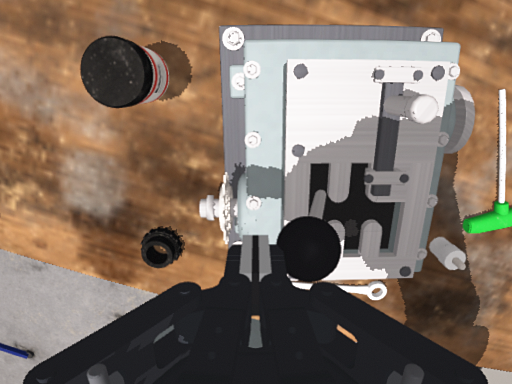

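Run:
```python
from h import *
print(env.tip_extent)
s=env.snapshot("wrist"); H=np.array(s["hand_eye"])
for z in(.0,.011,.024): print(z,[np.round(proj(s,np.array([x,y,z]),H)).tolist() for x in(-.011,.011) for y in(0,.0145)])
for z in(-.02,-.03,-.04): print(z,[np.round(proj(s,np.array([x,y,z]),H)).tolist() for x in(-.011,.011) for y in(.015,.0255)])
T=toolT()@H
im=s["img"][200:384,150:400]; cv2.imwrite("pics/w6z.png",cv2.resize(im,None,fx=3,fy=3,interpolation=cv2.INTER_CUBIC))
print(w2g(at_z(s,(309,250),.172,T)))
```

```text
0.011
0.0 [[256.0, 277.0], [284.0, 277.0], [256.0, 239.0], [285.0, 239.0]]
0.011 [[256.0, 265.0], [282.0, 265.0], [256.0, 229.0], [283.0, 229.0]]
0.024 [[256.0, 253.0], [280.0, 253.0], [256.0, 219.0], [281.0, 219.0]]
-0.02 [[289.0, 303.0], [312.0, 303.0], [291.0, 261.0], [315.0, 261.0]]
-0.03 [[291.0, 319.0], [316.0, 318.0], [293.0, 275.0], [320.0, 275.0]]
-0.04 [[294.0, 337.0], [320.0, 336.0], [297.0, 291.0], [325.0, 291.0]]
[0.00457871 0.04440239]
```

View pics/w6z.png

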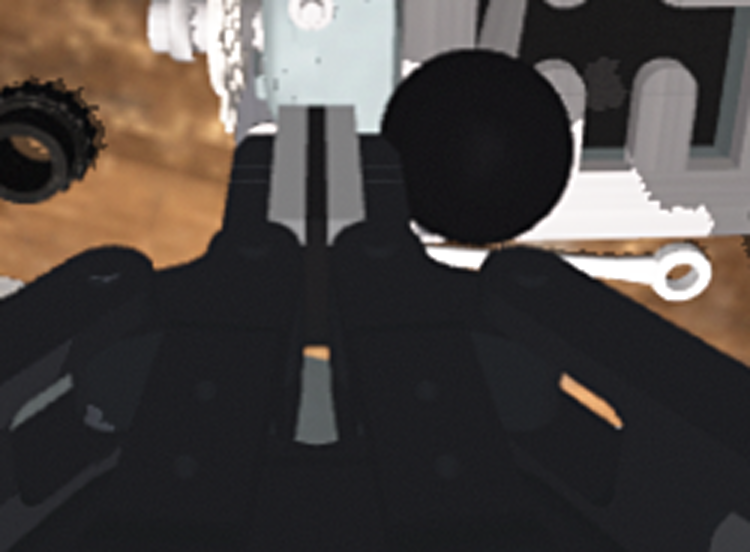

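The upward force (8 N) and the 28 mm offset fit one explanation. The pads stand proud of the finger backs, and a back's lower edge (about 4 mm above the TCP) is sitting on the knob's upper side. I'll back off, lower 12 mm so the flat back meets the knob's equator, and push again.

```bash
python3 -m jog '[[[-0.0025,0.008,0,0,0,0,-1],[-0.0025,0.008,0,0,0,0,-1],[-0.0025,0.008,-0.006,0,0,0,-1],[-0.0025,0.008,-0.0125,0,0,0,-1],[-0.0025,0.008,-0.0125,0,0,0,-1],[0,0,-0.0125,0,0,0,-1],[0.001,-0.003,-0.0125,0,0,0,-1],[0.002,-0.006,-0.0125,0,0,0,-1],[0.002,-0.006,-0.0125,0,0,0,-1]]]'
python3 - <<'E'
from h import *
t=toolT()[:3,3]; o=env.get_obs();print(w2g(t),t, RR().T@o["wrist_force"][:2],o["wrist_force"][2])
s=env.snapshot("wrist"); cv2.imwrite("pics/w7.png",s["img"])
E
```

```text
time_s: 9.75
tool_pos: [0.4896, 0.0347, 0.165]
tcp_rot: [-3.107, -0.466, -0.001]
wrist_force: [-0.8, 2.5, 1.7]
grip_width: 0.002
[0.00260097 0.06428144] [0.48955628 0.0347234  0.1650147 ] [-0.03329964  2.67565434] 1.6864382255478547
```

View pics/w7.png

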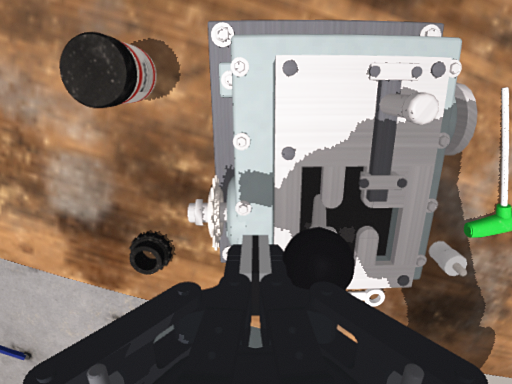

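The push now takes a clean 2.7 N and the lever is moving. I'll continue across the channel.

```bash
python3 -m jog '[[[0.0015,-0.005,0,0,0,0,-1],[0.003,-0.01,0,0,0,0,-1],[0.0046,-0.015,0,0,0,0,-1],[0.0061,-0.02,0,0,0,0,-1],[0.0077,-0.025,0,0,0,0,-1],[0.0092,-0.03,0,0,0,0,-1]]]'; python3 -c "
from h import *
t=toolT()[:3,3]; o=env.get_obs();print(w2g(t),t, RR().T@o['wrist_force'][:2],o['wrist_force'][2])"
python3 -m jog '[[[0.0015,-0.005,0,0,0,0,-1],[0.003,-0.01,0,0,0,0,-1],[0.0046,-0.015,0,0,0,0,-1],[0.0061,-0.02,0,0,0,0,-1],[0.0077,-0.025,0,0,0,0,-1],[0.0077,-0.025,0,0,0,0,-1]]]'
python3 - <<'E'
from h import *
t=toolT()[:3,3]; o=env.get_obs();print(w2g(t),t, RR().T@o["wrist_force"][:2],o["wrist_force"][2])
s=env.snapshot("wrist"); cv2.imwrite("pics/w8.png",s["img"])
s["T"]=toolT()@np.array(s["hand_eye"]); np.save("w8.npy",s,allow_pickle=True)
E
```

```text
time_s: 10.4
tool_pos: [0.4986, 0.0043, 0.1647]
tcp_rot: [3.107, 0.466, -0.0]
wrist_force: [-0.9, 2.7, 2.3]
grip_width: 0.001
[0.00235264 0.03248628] [0.49863291 0.00425032 0.16474948] [-0.05918288  2.79486224] 2.3109333094858506
time_s: 11.0
tool_pos: [0.5062, -0.0211, 0.1646]
tcp_rot: [3.107, 0.465, -0.001]
wrist_force: [-0.2, 1.1, 0.9]
grip_width: 0.002
[0.00216664 0.00599882] [ 0.5062143  -0.02112964  0.16463788] [0.15480106 1.09150305] 0.9147045308309636
```

View pics/w8.png

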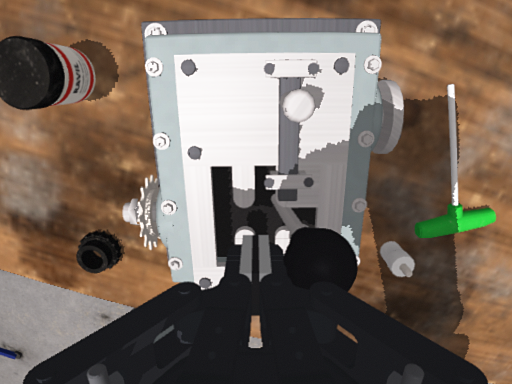

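```bash
python3 -m jog '[[[0.0015,-0.005,0,0,0,0,-1],[0.003,-0.01,0,0,0,0,-1],[0.0044,-0.0145,0,0,0,0,-1],[0.0053,-0.0175,0,0,0,0,-1],[0.0053,-0.0175,0,0,0,0,-1]]]'
python3 - <<'E'
from h import *
t=toolT()[:3,3]; o=env.get_obs();print(w2g(t),t, RR().T@o["wrist_force"][:2],o["wrist_force"][2])
s=env.snapshot("wrist"); cv2.imwrite("pics/w9.png",s["img"])
s["T"]=toolT()@np.array(s["hand_eye"]); np.save("w9.npy",s,allow_pickle=True)
E
```

```text
time_s: 11.55
tool_pos: [0.5115, -0.0382, 0.1647]
tcp_rot: [3.107, 0.465, -0.001]
wrist_force: [-1.0, 1.1, -1.7]
grip_width: 0.001
[ 0.0021868  -0.01191025] [ 0.51147985 -0.03824716  0.16465422] [-0.64332736  1.34171054] -1.7046568760750969
```

View pics/w9.png

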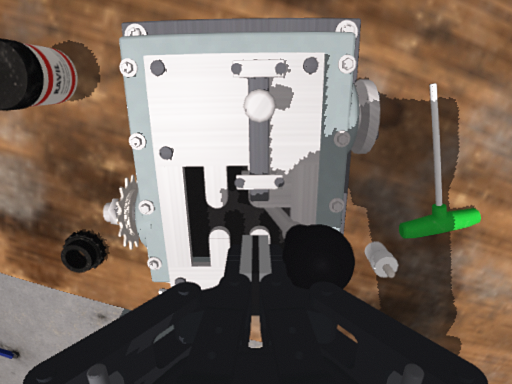

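```bash
python3 -m jog '[[[0.0006,-0.002,0,0,0,0,-1],[0.0006,-0.002,0,0,0,0,-1],[0.0006,-0.002,0,0,0,0,-1]]]'
python3 - <<'E'
from h import *
s=np.load("w9.npy",allow_pickle=True).item(); print(w2g(at_z(s,(319,257),.172,s["T"])))
t=toolT()[:3,3]; o=env.get_obs();print(w2g(t),t, RR().T@o["wrist_force"][:2],o["wrist_force"][2])
E
```

```text
time_s: 11.9
tool_pos: [0.512, -0.0395, 0.1648]
tcp_rot: [3.107, 0.467, -0.0]
wrist_force: [0.0, 2.0, -0.2]
grip_width: 0.002
[ 0.0075389  -0.04193676]
[ 0.00232756 -0.01329681] [ 0.51202062 -0.03953165  0.16478465] [0.59394415 1.90435948] -0.17854283614322508
```

```bash
python3 -m jog '[[[0.0005,-0.0015,0,0,0,0,-1],[0.0005,-0.0015,0,0,0,0,-1],[0.0005,-0.0015,0,0,0,0,-1]]]';python3 -m jog '[[[0.0003,-0.001,0,0,0,0,-1],[0.0003,-0.001,0,0,0,0,-1],[0.0003,-0.001,0,0,0,0,-1]]]'
python3 - <<'E'
from h import *
t=toolT()[:3,3]; o=env.get_obs();print(w2g(t),t, RR().T@o["wrist_force"][:2],o["wrist_force"][2])
E
```

```text
time_s: 12.2
tool_pos: [0.5125, -0.041, 0.1647]
tcp_rot: [-3.107, -0.467, 0.0]
wrist_force: [-1.8, 2.5, -0.9]
grip_width: -0.001
time_s: 12.5
tool_pos: [0.5129, -0.0421, 0.1648]
tcp_rot: [3.107, 0.467, -0.0]
wrist_force: [-0.9, 2.8, -1.3]
grip_width: -0.005
[ 0.00241127 -0.01599212] [ 0.51289022 -0.0420842   0.16479511] [-0.00503626  2.95328844] -1.2513964358336067
```

View now.

```bash
python3 -m jog '[[[-0.003,0.01,0,0,0,0,-1],[-0.0045,0.015,0,0,0,0,-1],[-0.0045,0.015,0.04,0,0,0,-1],[-0.0045,0.015,0.09,0,0,0,-1],[-0.03,0.005,0.13,0,0,0,-1],[-0.06,-0.005,0.138,0,0,0,-1],[-0.06,-0.005,0.138,0,0,0,-1]]]'
python3 - <<'E'
from h import *
T=toolT(); s=env.snapshot("wrist"); s["T"]=T@np.array(s["hand_eye"]); np.save("w10.npy",s,allow_pickle=True)
m=env.outline_of("wrist","knob"); m=m[0]["pixels"] if m else None
if m is not None: print("knob outline",np.argwhere(m).mean(0)[::-1]*1.5, m.sum())
t=T[:3,3]; print(t,w2g(t))
im=cv2.resize(s["img"],None,fx=1.5,fy=1.5,interpolation=cv2.INTER_CUBIC)
cv2.imwrite("pics/w10.png",im)
for g in [(.048,-.046),(.02,-.046)]: print(g,np.round(g2w(g)-t[:2],4))
E
```

```text
time_s: 13.2
tool_pos: [0.4512, -0.0485, 0.3047]
tcp_rot: [3.104, 0.463, 0.003]
wrist_force: [-0.2, -0.2, 0.3]
grip_width: -0.001
knob outline [448.04005253 160.9422193 ] 1523
[ 0.45118325 -0.04846047  0.30469566] [-0.05845653 -0.00401224]
(0.048, -0.046) [ 0.1141 -0.009 ]
(0.02, -0.046) [ 0.0873 -0.0172]
```

View pics/w10.png

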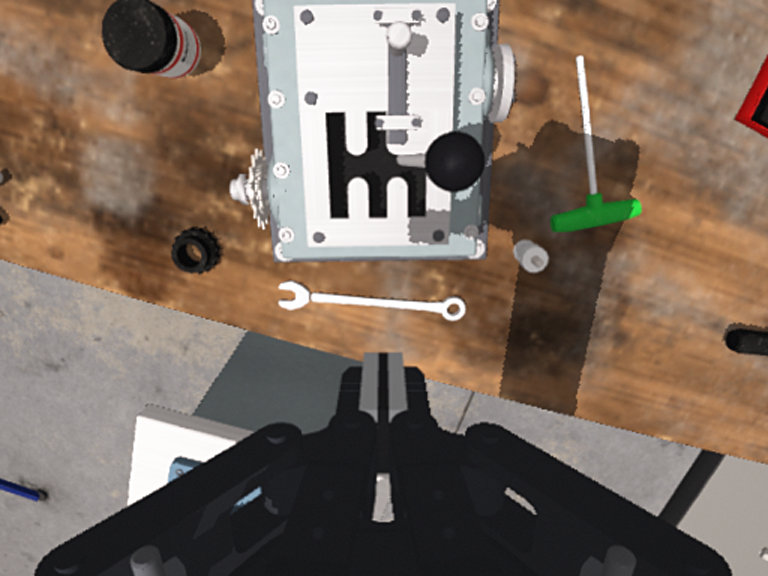

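Run:
```python
from h import *
s=np.load("w10.npy",allow_pickle=True).item();T=s["T"]
for n,p,z in [("slotL",(338,217),.111),("slotR",(416,217),.111),("pin",(399,36),.158),("knob",(455,161),.172)]:
    w=at_z(s,np.array(p)/1.5,z,T); print(n,np.round(w2g(w)*1000,1))
```

```text
slotL [-36.3  28.1]
slotR [-36.4 -28.5]
pin [ 74.9 -13.5]
knob [  7.1 -45.5]
```

The knob is at gearbox (7, -45.5), so it is in the right lane. I'll go over to its far side, lower, and push -x.

```bash
python3 -m jog '[[[0.04,-0.003,0,0,0,0,-1],[0.08,-0.006,0,0,0,0,-1],[0.114,-0.009,0,0,0,0,-1],[0.114,-0.009,-0.04,0,0,0,-1],[0.114,-0.009,-0.08,0,0,0,-1],[0.114,-0.009,-0.115,0,0,0,-1],[0.114,-0.009,-0.139,0,0,0,-1],[0.114,-0.009,-0.139,0,0,0,-1],[0.114,-0.009,-0.139,0,0,0,-1]]]'
python3 - <<'E'
from h import *
t=toolT()[:3,3]; o=env.get_obs();print(w2g(t),t, RR().T@o["wrist_force"][:2],o["wrist_force"][2])
s=env.snapshot("scene"); cv2.imwrite("pics/s11.png",cv2.resize(s["img"][130:320,130:360],None,fx=3,fy=3,interpolation=cv2.INTER_CUBIC))
E
```

```text
time_s: 14.2
tool_pos: [0.5673, -0.0552, 0.1635]
tcp_rot: [-3.106, -0.468, 0.001]
wrist_force: [1.0, -0.9, 0.3]
grip_width: 0.003
[ 0.05062317 -0.04452622] [ 0.56734588 -0.05524336  0.16353431] [ 0.73161761 -1.16842405] 0.2758646340261136
```

View pics/s11.png

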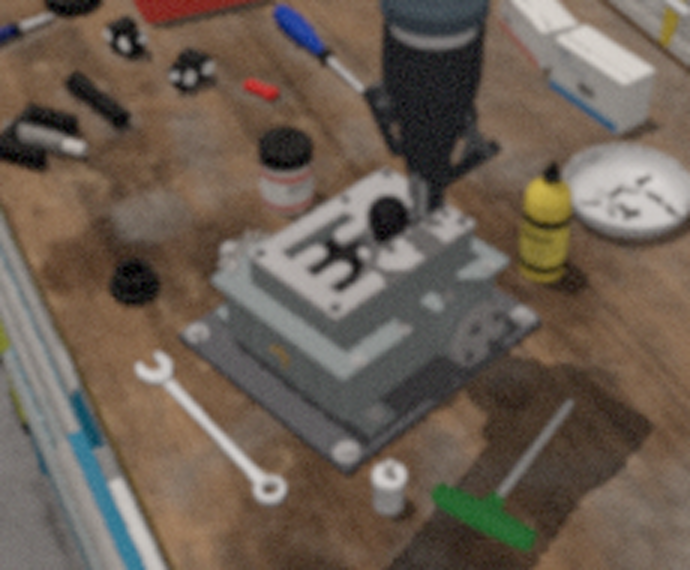

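The fingers are behind the knob, which is at (388,218) in the crop, with a clear gap. I'll push toward gearbox -x.

```bash
python3 -m jog '[[[-0.0057,-0.0017,0,0,0,0,-1],[-0.0115,-0.0035,0,0,0,0,-1],[-0.015,-0.0046,0,0,0,0,-1],[-0.019,-0.0058,0,0,0,0,-1],[-0.023,-0.007,0,0,0,0,-1],[-0.027,-0.0083,0,0,0,0,-1]]]'
python3 - <<'E'
from h import *
t=toolT()[:3,3]; o=env.get_obs();print(w2g(t),t, RR().T@o["wrist_force"][:2],o["wrist_force"][2])
s=env.snapshot("wrist"); cv2.imwrite("pics/w12.png",s["img"])
E
```

```text
time_s: 14.85
tool_pos: [0.5402, -0.0645, 0.1643]
tcp_rot: [3.106, 0.467, 0.002]
wrist_force: [2.5, 1.2, 2.3]
grip_width: -0.006
[ 0.0219807  -0.04538474] [ 0.54021142 -0.06445473  0.16429184] [2.76664087 0.40879579] 2.339154870195858
```

View pics/w12.png

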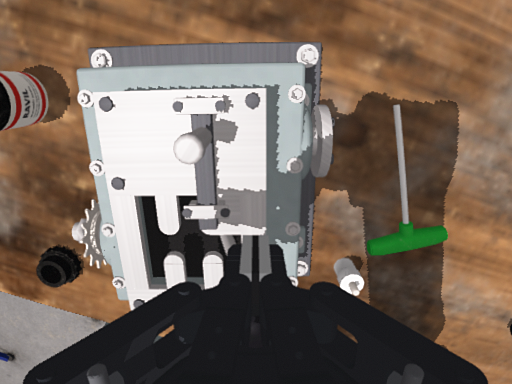

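It is moving at about 2.8 N with no obstruction, so I'll carry on into the slot.

```bash
python3 -m jog '[[[-0.004,-0.0012,0,0,0,0,-1],[-0.008,-0.0024,0,0,0,0,-1],[-0.012,-0.0037,0,0,0,0,-1],[-0.016,-0.0049,0,0,0,0,-1]]]'
python3 -c "
from h import *
t=toolT()[:3,3]; o=env.get_obs();print(w2g(t),t, RR().T@o['wrist_force'][:2],o['wrist_force'][2])"
python3 -m jog '[[[-0.004,-0.0012,0,0,0,0,-1],[-0.008,-0.0024,0,0,0,0,-1],[-0.012,-0.0037,-0.001,0,0,0,-1],[-0.016,-0.0049,-0.002,0,0,0,-1],[-0.016,-0.0049,-0.002,0,0,0,-1]]]'
python3 -c "
from h import *
t=toolT()[:3,3]; o=env.get_obs();print(w2g(t),t, RR().T@o['wrist_force'][:2],o['wrist_force'][2])"
```

```text
time_s: 15.3
tool_pos: [0.5234, -0.0694, 0.1637]
tcp_rot: [-3.107, -0.467, 0.001]
wrist_force: [2.2, -0.2, -0.1]
grip_width: -0.003
[ 0.00441543 -0.04516291] [ 0.52335174 -0.0693882   0.16366082] [ 2.08454615 -0.80971563] -0.14741617562705323
time_s: 15.8
tool_pos: [0.5071, -0.0744, 0.1616]
tcp_rot: [3.107, 0.466, -0.002]
wrist_force: [1.1, 1.1, 0.5]
grip_width: -0.0
[-0.01261485 -0.04518851] [ 0.50707606 -0.07440152  0.16164244] [1.33995165 0.73526105] 0.5345430072424324
```

```bash
python3 -m jog '[[[-0.002,-0.0006,0,0,0,0,-1],[-0.004,-0.0012,-0.001,0,0,0,-1],[-0.005,-0.0015,-0.001,0,0,0,-1],[-0.005,-0.0015,-0.001,0,0,0,-1]]]'
python3 -m jog '[[[-0.0015,-0.0005,0,0,0,0,-1],[-0.0015,-0.0005,0,0,0,0,-1],[-0.0015,-0.0005,0,0,0,0,-1]]]'
python3 -m jog '[[[-0.001,-0.0003,0,0,0,0,-1],[-0.001,-0.0003,0,0,0,0,-1],[-0.001,-0.0003,0,0,0,0,-1]]]'
python3 -c "
from h import *
t=toolT()[:3,3]; o=env.get_obs();print(w2g(t),t, RR().T@o['wrist_force'][:2],o['wrist_force'][2])"
```

```text
time_s: 16.2
tool_pos: [0.5027, -0.0756, 0.1607]
tcp_rot: [-3.107, -0.467, 0.0]
wrist_force: [1.7, 2.0, -0.2]
grip_width: 0.002
time_s: 16.5
tool_pos: [0.5012, -0.0761, 0.1607]
tcp_rot: [-3.107, -0.467, 0.001]
wrist_force: [2.0, 1.6, -2.1]
grip_width: 0.003
time_s: 16.8
tool_pos: [0.5003, -0.0765, 0.1608]
tcp_rot: [3.107, 0.467, -0.0]
wrist_force: [2.0, 1.4, -1.2]
grip_width: -0.0
[-0.01966639 -0.04519242] [ 0.50033501 -0.07647094  0.16079267] [2.33893299 0.76236347] -1.1901594337247194
```

```bash
for i in 1; do :; done; python3 -m jog '[[[-0.001,-0.0003,0,0,0,0,-1],[-0.001,-0.0003,0,0,0,0,-1],[-0.001,-0.0003,0,0,0,0,-1]]]'
python3 -m jog '[[[-0.001,-0.0003,0,0,0,0,-1],[-0.001,-0.0003,0,0,0,0,-1],[-0.001,-0.0003,0,0,0,0,-1]]]'
python3 -m jog '[[[-0.001,-0.0003,0,0,0,0,-1],[-0.001,-0.0003,0,0,0,0,-1],[-0.001,-0.0003,0,0,0,0,-1]]]'
python3 -c "
from h import *
t=toolT()[:3,3]; o=env.get_obs();print(w2g(t),t, RR().T@o['wrist_force'][:2],o['wrist_force'][2])"
```

```text
time_s: 17.1
tool_pos: [0.4995, -0.0767, 0.1608]
tcp_rot: [-3.107, -0.467, -0.001]
wrist_force: [2.9, 1.8, -3.2]
grip_width: -0.002
time_s: 17.4
tool_pos: [0.4991, -0.0768, 0.1609]
tcp_rot: [-3.107, -0.467, -0.003]
wrist_force: [4.9, 2.2, -3.6]
grip_width: 0.004
time_s: 17.7
tool_pos: [0.4988, -0.0769, 0.1611]
tcp_rot: [-3.106, -0.467, -0.005]
wrist_force: [6.5, 4.2, -5.2]
grip_width: -0.003
[-0.02127955 -0.04511265] [ 0.49876925 -0.07686723  0.16106305] [7.43977468 2.0721486 ] -5.207658117969519
```

The lever stopped at TCP x = -21.3, with the knob at about -49 mm and the force rising to 7.5 N. I'll back off, lift and look.

```bash
python3 -m jog '[[[0.01,0.003,0,0,0,0,-1],[0.02,0.006,0,0,0,0,-1],[0.02,0.006,0.04,0,0,0,-1],[0.02,0.006,0.09,0,0,0,-1],[-0.01,0.016,0.13,0,0,0,-1],[-0.046,0.026,0.144,0,0,0,-1],[-0.046,0.026,0.144,0,0,0,-1],[-0.046,0.026,0.144,0,0,0,-1]]]'
python3 - <<'E'
from h import *
T=toolT(); s=env.snapshot("wrist"); s["T"]=T@np.array(s["hand_eye"]); np.save("w13.npy",s,allow_pickle=True)
m=env.outline_of("wrist","knob"); 
if m: print(np.argwhere(m[0]["pixels"]).mean(0)[::-1]*1.5)
cv2.imwrite("pics/w13.png",cv2.resize(s["img"],None,fx=1.5,fy=1.5,interpolation=cv2.INTER_CUBIC))
print(T[:3,3],w2g(T[:3,3]))
s=env.snapshot("top"); cv2.imwrite("pics/t13.png",cv2.resize(s["img"][120:270,190:380],None,fx=4,fy=4,interpolation=cv2.INTER_CUBIC))
E
```

```text
time_s: 18.5
tool_pos: [0.4514, -0.0516, 0.3054]
tcp_rot: [3.105, 0.466, 0.001]
wrist_force: [0.5, 0.1, -0.3]
grip_width: -0.002
[436.08878505 243.62616822]
[ 0.45138982 -0.05158163  0.30537921] [-0.05917333 -0.007057  ]
```

View pics/w13.png

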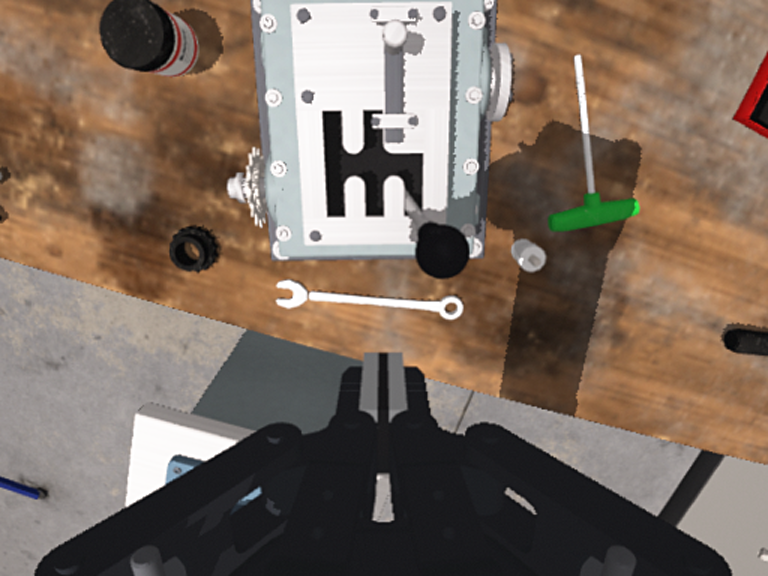

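Run:
```python
from h import *
s=np.load("w13.npy",allow_pickle=True).item();T=s["T"]
for n,p,z in [("slotL",(335,216),.111),("slotR",(413,216),.111),("pin",(395,33),.158),("knob",(442,250),.1645)]:
    w=at_z(s,np.array(p)/1.5,z,T); print(n,np.round(w2g(w)*1000,1))
o=env.get_obs(); print(o["time_s"],o["wrist_force"])
```

```text
slotL [-36.6  27.8]
slotR [-36.6 -28.9]
pin [ 75.7 -13.7]
knob [-48.1 -43.8]
18.65 [0.60637496 0.54445381 0.81895879]
```

View pics/t13.png

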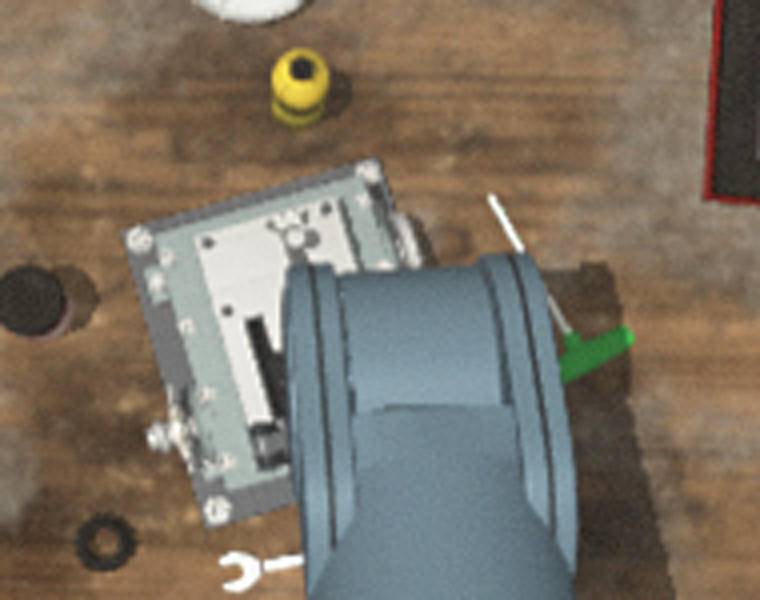

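In the wrist view the knob is at (442,250), over the closed end of the reverse slot. It measures x -48, y -44 mm, and the pin measures x 75.7 mm. There is plenty of time, so I'll touch the lever lightly once more to confirm it's at a hard stop and not just in drag.

```bash
python3 -m jog '[[[0.034,-0.009,0,0,0,0,-1],[0.068,-0.019,0,0,0,0,-1],[0.068,-0.019,-0.05,0,0,0,-1],[0.068,-0.019,-0.1,0,0,0,-1],[0.068,-0.019,-0.13,0,0,0,-1],[0.068,-0.019,-0.144,0,0,0,-1],[0.068,-0.019,-0.144,0,0,0,-1],[0.06,-0.0214,-0.144,0,0,0,-1],[0.054,-0.0233,-0.144,0,0,0,-1],[0.051,-0.0242,-0.144,0,0,0,-1],[0.049,-0.0248,-0.144,0,0,0,-1],[0.049,-0.0248,-0.144,0,0,0,-1]]]'
python3 -c "
from h import *
t=toolT()[:3,3]; o=env.get_obs();print(w2g(t),t, RR().T@o['wrist_force'][:2],o['wrist_force'][2])"
python3 -m jog '[[[-0.001,-0.0003,0,0,0,0,-1],[-0.001,-0.0003,0,0,0,0,-1],[-0.001,-0.0003,0,0,0,0,-1]]]'
python3 -c "
from h import *
t=toolT()[:3,3]; o=env.get_obs();print(w2g(t),t, RR().T@o['wrist_force'][:2],o['wrist_force'][2])"
```

```text
time_s: 19.85
tool_pos: [0.5004, -0.0765, 0.1614]
tcp_rot: [3.106, 0.466, 0.001]
wrist_force: [-0.3, -0.0, 0.6]
grip_width: 0.0
[-0.01963434 -0.04521503] [ 0.50037227 -0.07648316  0.16142336] [-0.29329044  0.08706514] 0.5522679925306738
time_s: 20.15
tool_pos: [0.4997, -0.0764, 0.1609]
tcp_rot: [3.107, 0.467, 0.001]
wrist_force: [0.2, -0.2, 0.2]
grip_width: 0.0
[-0.0202207  -0.04491267] [ 0.49972307 -0.07636583  0.16092717] [ 0.15180249 -0.29112036] 0.17690222000896005
```

```bash
python3 -m jog '[[[-0.001,-0.0003,0,0,0,0,-1],[-0.001,-0.0003,0,0,0,0,-1],[-0.001,-0.0003,0,0,0,0,-1]]]'
python3 -m jog '[[[-0.001,-0.0003,0,0,0,0,-1],[-0.001,-0.0003,0,0,0,0,-1],[-0.001,-0.0003,0,0,0,0,-1]]]'
python3 -m jog '[[[-0.001,-0.0003,0,0,0,0,-1],[-0.001,-0.0003,0,0,0,0,-1],[-0.001,-0.0003,0,0,0,0,-1]]]'
python3 -m jog '[[[-0.001,-0.0003,0,0,0,0,-1],[-0.001,-0.0003,0,0,0,0,-1],[-0.001,-0.0003,0,0,0,0,-1]]]'
python3 -c "
from h import *
t=toolT()[:3,3]; o=env.get_obs();print(w2g(t),t, RR().T@o['wrist_force'][:2],o['wrist_force'][2])"
```

```text
time_s: 20.45
tool_pos: [0.4991, -0.0765, 0.161]
tcp_rot: [-3.107, -0.467, -0.002]
wrist_force: [2.8, 0.5, -0.5]
grip_width: 0.001
time_s: 20.75
tool_pos: [0.4988, -0.0765, 0.1611]
tcp_rot: [-3.106, -0.467, -0.005]
wrist_force: [6.3, 2.0, -2.7]
grip_width: -0.004
time_s: 21.05
tool_pos: [0.4985, -0.0766, 0.1611]
tcp_rot: [-3.106, -0.468, -0.007]
wrist_force: [8.8, 2.4, -5.2]
grip_width: -0.0
time_s: 21.35
tool_pos: [0.4982, -0.0766, 0.1612]
tcp_rot: [-3.106, -0.468, -0.01]
wrist_force: [10.5, 2.9, -8.0]
grip_width: -0.0
[-0.02170234 -0.04468544] [ 0.49823986 -0.07658261  0.16120117] [10.90463564 -0.32504976] -8.032444054696752
```

The same position holds and the force climbs straight to 11 N, so this is a hard stop. I'll retreat and do a last check.

```bash
python3 -m jog '[[[0.01,0.003,0,0,0,0,-1],[0.022,0.0065,0,0,0,0,-1],[0.022,0.0065,0.04,0,0,0,-1],[0.022,0.0065,0.09,0,0,0,-1],[-0.01,0.016,0.13,0,0,0,-1],[-0.044,0.026,0.144,0,0,0,-1],[-0.044,0.026,0.144,0,0,0,-1],[-0.044,0.026,0.144,0,0,0,-1]]]'
python3 - <<'E'
from h import *
T=toolT(); s=env.snapshot("wrist"); s["T"]=T@np.array(s["hand_eye"]); np.save("w14.npy",s,allow_pickle=True)
cv2.imwrite("pics/w14.png",cv2.resize(s["img"],None,fx=1.5,fy=1.5,interpolation=cv2.INTER_CUBIC))
s=env.snapshot("scene"); cv2.imwrite("pics/s14.png",cv2.resize(s["img"][130:320,130:360],None,fx=3,fy=3,interpolation=cv2.INTER_CUBIC))
E
```

```text
time_s: 22.15
tool_pos: [0.4512, -0.0518, 0.3052]
tcp_rot: [3.106, 0.467, 0.0]
wrist_force: [0.6, -0.3, 0.3]
grip_width: -0.001
```

View pics/w14.png

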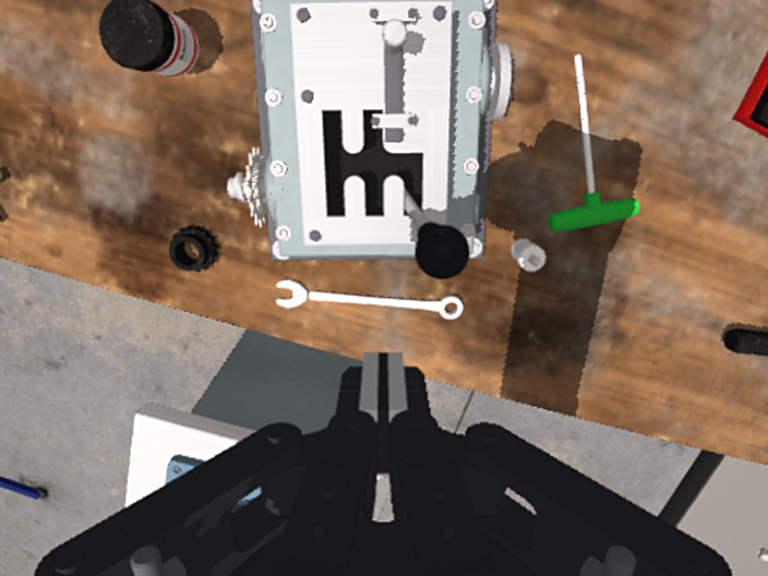

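View pics/s14.png

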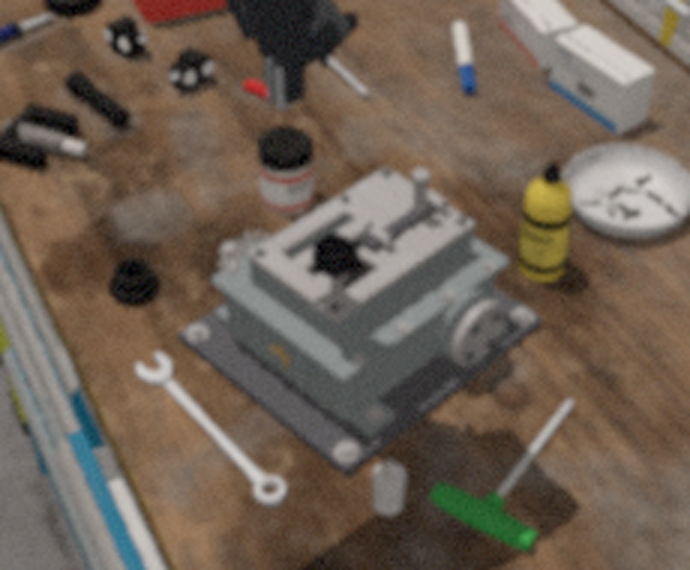

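In the final views the knob is at (442,250) over the reverse slot's end, and the pin is at (395,33) by the far strap. Everything around the gearbox is where it was, and the gripper touches nothing.

```bash
python3 -c "
from plant import env
print(env.finish_job())"
```

```text
the job is handed in; nothing more can be done
None
```

The lock-out bolt is fully back and the gear lever is home in reverse. I handed the job in at about 22 s of the 58 s allowed.

- **Bolt:** I pushed it back by the thumb pin with the closed fingertips until it stopped, at about 8 N. The pin measures gearbox x ≈ 75.7 mm (76 is fully back).
- **Lever:** I pushed it across the open channel into the right lane, then to the front into the reverse slot. It stopped with the knob at about x -48 to -49 mm, y -44 mm. A second light push met a hard stop: force rose to 11 N with almost no movement.
- **Last checks:** The final pictures show the lever in reverse, the bolt back, the surrounding items where they were, and the gripper clear of everything.
- **What went wrong:** The first sideways push set a finger's back edge on top of the knob, pressing about 8 N upward. I backed off, lowered the tool and pushed cleanly after that.
- **Small disagreement:** The knob position corresponds to a lean of about -0.29 rad, against the nominal "about -0.30". That is within the camera's accuracy and agrees with the 49 mm travel you gave.

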